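# Lock the phone away in the time-lock case

### The arm

A 6-joint arm with a two-finger parallel gripper is mounted at the origin on a cart in front of the work surface, level with it; the furniture and walls round the work are solid. World frame = base frame: x ahead of the robot, y to its left, z up, the work surface at z = 0. Lengths are in m, angles in rad, forces in N, time in s.
With the tool pointing down it reaches from about 0.375 to 0.9 m from the base axis. Payload 3.1 kg.
Tool frame: the origin (TCP) lies on the centre line of the jaws, within the pads' length; the fingertips stand 19 mm ahead of it and the grasp point (between the pads) is the TCP; z points along the fingers, y is the line along which they close (so a half turn about z gives the same grasp; the last joint's range is limited). The gripper opens to 85 mm and grips with 20 to 120 N. Pads are 22 mm wide; open, the fingers measure 114 mm over their backs; the gripper's body (76 mm by 85 mm) begins 54 mm behind the grasp point. The pads swing forward as they close: fully open they stand 13 mm farther back than shut.
Start: joints at [-1.304, 0.527, 1.433, -0, 1.181, -0.178], TCP at [0.27, -0.564, 0.25] pointing down, gripper open.
Joint ranges: [-3.08, 3.08], [-0.75, 2.2], [0.22, 2.44], [-1.43, 4.57], [0, 2.65], [-2.85, 2.85]. Speed limits (rad/s): [2.79, 2.79, 3.14, 3.14, 3.14, 3.14].

### API

Orientations are given as a unit quaternion [x, y, z, w].
In Python, from station import manip gives the robot as it stands.
- The arm moves only by the tool servo_tool, never from a script. Its argument "rows" is a list that holds one entry, the list of rows, each a list of 7 numbers: the turn, a rotation vector about the tool's x, y, z in degrees, then the shift along the tool's x, y, z in m, then the gripper command: -1 is shut, 1 is fully open, values between are in proportion. In form: [[[wx, wy, wz, tx, ty, tz, jaw], ...]]. A call has 1 to 8 rows; each row shifts and turns the commanded pose from where the row before left it, along the tool's axes as they then stand; what a row does not reach is not made up. A row lasts 1/12 s, in which the tool goes at most 41.7 mm and 7.16 degrees, less where a joint would pass 70% of its speed; a pose out of reach is approached as far as the arm can. A call is refused whole if a number of a shift passes 0.0417 or a number of a turn 7.16, either way. A call with a gripper value outside its range is refused whole. The fingers move at their own pace and stop on an object; "squeeze" is the grip in N (left out, the last holds). Time passes only in rows, so rows that do not move let the fingers close. It gives the time, the measured TCP pose, the force, the opening and the grip force at its end, in the units of the state.
- manip.sense(): the state, without advancing time (a new reading comes with each control period).
- manip.snapshot(name): name is "scene" or "top"; returns the picture (480x640x3 uint8, blue, green, red); there is no depth.
- manip.camera_info(name): a dict with "K" (3x3 intrinsics, pixels), "k1" (the pictures are not rectified: a ray, as slopes to the right and down, at radius r is drawn at 1 + k1 r^2 times it, then the intrinsics apply), "camera_from_world" (4x4, takes a point from world to camera coordinates). Camera axes: x right, y down, z forward; pixel columns grow to the right and rows downward; lengths in m; the calibration is good to about 2 mm. A picture is of the moment at which its call begins. camera_info takes no time and is no camera call.
- manip.sign_off(): hands the job in; it is judged then, once.
The state is a dict: "t": time; "q": joint angles; "qd": joint speeds; "tau": joint torques, N m; "tcp_pos": TCP position; "tool_rot": TCP orientation; "force": force on the tool from outside, world axes, zero at the start; "ft_torque": the same for the moment, N m; "finger_gap": opening from 0.0 (shut) to 1.0 (fully open); "gripper_force": force on a finger pad.
Only numpy, scipy, OpenCV 4.12 (cv2) and the standard library are available. Lean on these libraries where they do the work, as an engineer would, in place of code of your own. Each camera call takes 0.05 s, during which the arm holds its last target. There are 200 camera calls.

### The job

Lock the phone away: press the case's lid fully shut, then swing the steel hasp over so that it lies flat on the lid with the lid's staple through its slot. After that wind the timer clockwise until its pointer is clearly past the red top mark, and turn it back so that the pointer lines up with the green mark. Leave the mug, tape roll, cream pot and glue tube standing where they are.

Things in the scene. Friction and masses are not known exactly. Their poses are not given: they have to be found in the camera images.
- case: grey time-lock case fixed to the desk, 180 (x) x 330 (y) x 62 mm high. Origin under its centre; at yaw 0 its x points away from the robot, y left. Right part (y -165 to -5 mm): timer head, flat top at z 62 mm, white round dial 148 mm across at x 0, y -85 mm, face at z 67 mm. Left part (y -5 to 165 mm): open compartment with a phone in it, under a blue lid
- lid (a joint): blue lid, 172 mm deep, 160 mm wide, 6 mm thick, hinged on the case's far rim (case x 84, z 62 mm), centred at case y 80 mm. Rad; 0 = shut (top at z 68 mm), grows as its front rises, at most 1.2. Stiff hinge: stays where left, about 3 N on its front half pushes it down. A wire staple stands 12 mm above its top near its left edge, at case x -20, y 130 mm when shut
- lid_front (a point): middle of the lid's front edge, on its top face, 172 mm from the hinge line
- hasp (a joint): steel strap 80 x 36 x 4 mm, slot 42 mm from its hinge on the case's left side (hinge line along case x). Rad; 0 = flat over the lid, strap towards case -y, staple through the slot; pi/2 = upright; more = leaning out to the left, away from the lid, at most 2.5. Light friction keeps it where left (under 1 N at its tip moves it); can be pushed over with closed fingers
- hasp_hinge (a point): middle of the hasp's hinge line, fixed on the case at case x -20, y 172, z 74 mm
- hasp_tip (a point): middle of the strap's free end, 80 mm from the hinge line
- timer_knob (a joint): black knob on the dial, vertical axis: hub 36 mm across, 27 mm high, with one pointer arm reaching 60 mm from the axis, 14 mm wide, 1 to 25 mm above the dial face. Rad, grows clockwise from above; 0 = arm along case +x, pi/2 = case -y. Red mark at 4.19 (60 min), stop at 4.75, ticks 5 min apart. Stays where left, no spring; 2 to 3 N on the arm pushes it round, from either side
- green_ring (a joint): setting of the green mark at the dial's rim, in the same angle as timer_knob, so the pointer lines up when both joints are equal. Not moved by touching
- timer_axis (a point): on the knob's axis, 12 mm above the dial face (z 79 mm)
- pointer_tip (a point): outer end of the pointer arm, 60 mm from the axis, 12 mm above the dial face
- green_mark (a point): point over the green mark, 60 mm from the axis, at the pointer tip's height; the pointer tip comes here
- red_mark (a point): point over the red top mark, 60 mm from the axis, at the pointer tip's height
- mug: white dotted mug, 91 mm high, 82 mm across, handle to its -y; origin under it. To be left alone
- tape_roll: roll of brown tape lying flat, 96 mm across, 48 mm high; origin under it. To be left alone
- cream_pot: white and red round pot, 63 mm across, 34 mm high; origin under it. To be left alone
- glue_tube: blue and orange tube lying flat, 136 mm long (its y), 42 mm wide, 30 mm high; origin under it. To be left alone

How it is judged:
By the outcome, as a careful person would: the job done as asked, in the order asked, and still so for the second after the job is handed in, with the robot touching nothing.
It also fails if it takes over 58 s, if anything falls off the work surface, if the arm or the gripper's body presses on something with over 40 N, if the wrist force passes 120 N, or if a joint passes its speed limit or range.

## Working session

There is one attempt and no reset: what is moved stays moved. The work goes in short steps, Python scripts to look and compute and a tool call to move; the robot and the scene stay as the last step left them, time stands still between calls to the robot, and variables do not carry over. Pictures are saved under pics/ and viewed, at most 10 in all, crops included, and the job is handed in when it is done.

Besides the shell and the picture viewer there is one more tool, called after ">>>" as a command line: name --argument value ..., lists and objects as JSON in quotes. servo_tool: Moves the arm, as the interface text tells. Its arguments: {"type":"object","properties":{"rows":{"type":"array","items":{"type":"array","items":{"type":"array","items":{"type":"number"}}}},"squeeze":{"type":"number"}},"required":["rows"]}

```bash
mkdir -p pics; ls; python3 - <<'E'
from station import manip
import cv2
for n in("scene","top"):
    cv2.imwrite(f"pics/{n}0.png",manip.snapshot(n)); print(manip.camera_info(n))
s=manip.sense();print({k:s[k] for k in("t","tcp_pos","tool_rot","force","finger_gap")})
E
```

```text
pics
{'K': array([[618.19738457,   0.        , 326.38200767],
       [  0.        , 618.19738457, 243.72709744],
       [  0.        ,   0.        ,   1.        ]]), 'k1': -0.20461897671561052, 'camera_from_world': array([[-0.70630165, -0.70786403,  0.00815458,  0.49171889],
       [-0.50022195,  0.49090069, -0.71329834,  0.34655077],
       [ 0.50091515, -0.50788289, -0.70081309,  1.1107947 ],
       [ 0.        ,  0.        ,  0.        ,  1.        ]])}
{'K': array([[574.0305692 ,   0.        , 329.54392991],
       [  0.        , 574.0305692 , 247.39535979],
       [  0.        ,   0.        ,   1.        ]]), 'k1': -0.1325289213042302, 'camera_from_world': array([[-1.70622542e-02, -9.99851749e-01, -2.31504072e-03,
         5.13141857e-02],
       [-9.94886965e-01,  1.72079534e-02, -9.95179086e-02,
         6.23735199e-01],
       [ 9.95429921e-02,  6.05203985e-04, -9.95033078e-01,
         1.24749624e+00],
       [ 0.00000000e+00,  0.00000000e+00,  0.00000000e+00,
         1.00000000e+00]])}
{'t': 0.1, 'tcp_pos': array([ 0.26934197, -0.56330787,  0.24942943]), 'tool_rot': array([ 9.75256760e-01,  2.21073080e-01, -5.59872200e-05, -9.70687134e-04]), 'force': array([ 0.42311709, -0.09198542,  0.76613155]), 'finger_gap': 0.9977536550365921}
```

View pics/scene0.png

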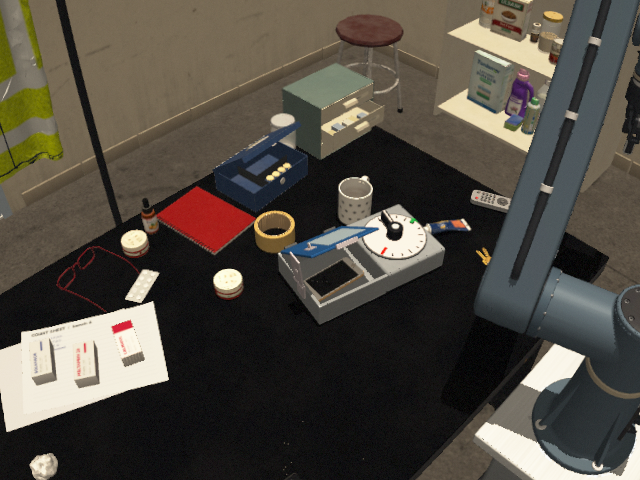

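View pics/top0.png

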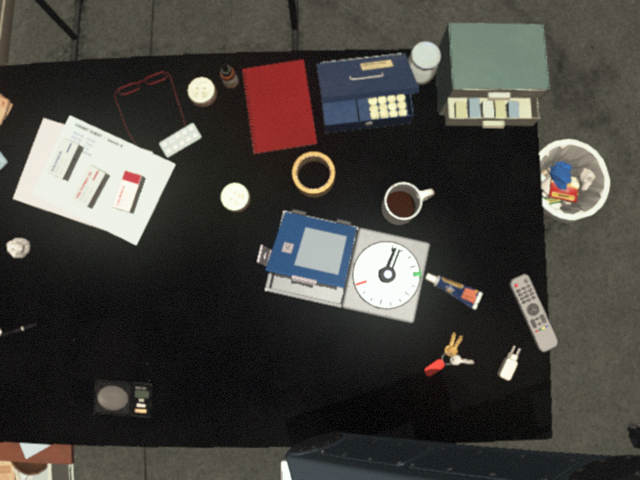

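Top view: the case spans roughly px (265,210)–(430,320), with the dial centre near (388,275), the red mark at (361,283), and the green mark at (417,273). The hasp leans out at (263,255), and the lid is partly open. Next I'll zoom in and measure.

```bash
cat > h.py <<'E'
import numpy as np, cv2
from station import manip
def info(n):
    c=manip.camera_info(n); return c["K"],c["k1"],np.array(c["camera_from_world"])
def ray(n,uv):
    K,k1,T=info(n); d=np.array([(uv[0]-K[0,2])/K[0,0],(uv[1]-K[1,2])/K[1,1]]); p=d.copy()
    for _ in range(20): p=d/(1+k1*(p@p))
    R=T[:3,:3]; return -R.T@T[:3,3], R.T@np.array([p[0],p[1],1])
def onz(n,uv,z):
    o,d=ray(n,uv); return o+d*(z-o[2])/d[2]
def proj(n,X):
    K,k1,T=info(n); c=T[:3,:3]@np.asarray(X)+T[:3,3]; p=c[:2]/c[2]; p=p*(1+k1*(p@p))
    return p*K[0,0]+K[:2,2]
def cent(m):
    k,l,s,c=cv2.connectedComponentsWithStats(m.astype(np.uint8)); 
    i=1+np.argmax(s[1:,4]); return c[i],s[i]
E
python3 - <<'E'
from h import *
im=cv2.imread("pics/top0.png"); sc=cv2.imread("pics/scene0.png")
hs=cv2.cvtColor(im,cv2.COLOR_BGR2HSV).astype(int); H,S,V=[hs[...,i] for i in range(3)]
box=np.zeros(H.shape,bool); box[235:315,345:428]=1
w=(V>215)&(S<30)&box
cs,_=cv2.findContours(w.astype(np.uint8),0,1); c=max(cs,key=cv2.contourArea)
e=cv2.fitEllipse(cv2.convexHull(c)); print(e)
C=onz("top",e[0],.067); print("dial",C)
for nm,m in(("red",((H<8)|(H>172))&(S>120)&(V>100)),("green",(H>40)&(H<85)&(S>100)&(V>80))):
    c,s=cent(m&box); P=onz("top",c,.067); d=P-C; print(nm,c,s[4],P,np.degrees(np.arctan2(d[1],d[0])),np.hypot(*d[:2]))
a=cv2.resize(im[200:330,250:440],None,fx=4,fy=4,interpolation=2); cv2.imwrite("pics/c_top.png",a)
b=cv2.resize(sc[195:325,265:455],None,fx=4,fy=4,interpolation=2); cv2.imwrite("pics/c_sc.png",b)
E
```

```text
((386.1370849609375, 274.6538391113281), (65.08514404296875, 65.64685821533203), 128.52447509765625)
dial [ 0.55973405 -0.08050278  0.067     ]
red [358.5  283.25] 4 [ 0.54229554 -0.02043755  0.067     ] 106.18939383029205 0.06254545549214069
green [416.73333333 273.6       ] 15 [ 0.56076775 -0.14688412  0.067     ] -89.10784699479045 0.06638938859678732
```

View pics/c_top.png

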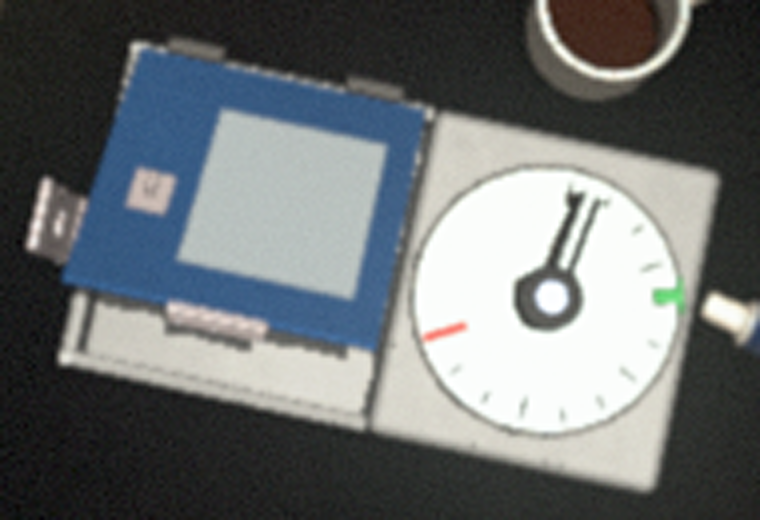

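View pics/c_sc.png

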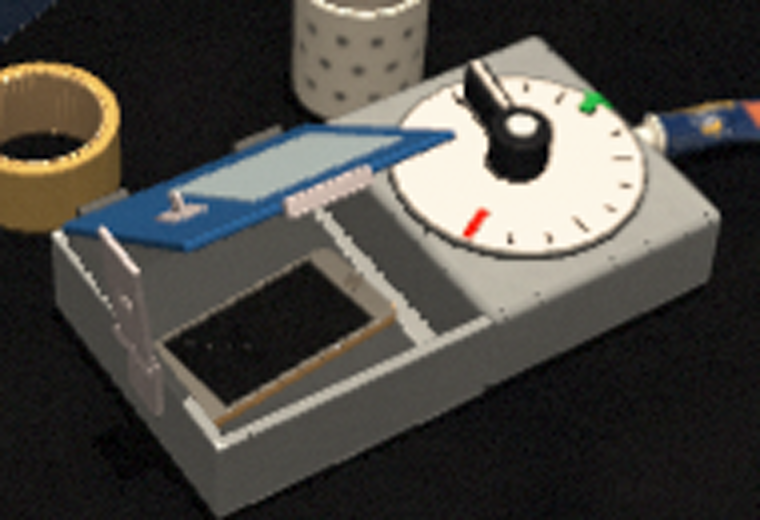

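The top crop shows the lid front handle at (217,318), the hasp tip at about (36,213), the red mark at (445,332), the green mark at (668,298), and the pointer end at about (588,197) from the hub at (551,296). The scene crop shows the lid handle at (328,192) and the hasp tip at about (119,243).

```bash
cat >> h.py <<'E'
def tri(a,b):
    (o1,d1),(o2,d2)=ray("top",a),ray("scene",b)
    A=np.stack([d1,-d2],1); s=np.linalg.lstsq(A,o2-o1,rcond=None)[0]
    p,q=o1+d1*s[0],o2+d2*s[1]; return (p+q)/2,np.linalg.norm(p-q)
E
python3 - <<'E'
from h import *
t=lambda u,v:(250+u/4,200+v/4); s=lambda u,v:(265+u/4,195+v/4)
cor=[((-90,-165),(653,490)),((90,-165),(720,175)),((-90,165),(60,362)),((90,165),(135,43))]
A=np.array([c[0] for c in cor])/1000; B=np.array([onz("top",t(*c[1]),.062)[:2] for c in cor])
Bm=B.mean(0); M=A.T@(B-Bm); yaw=np.arctan2(M[0,1]-M[1,0],M[0,0]+M[1,1])
R=np.array([[np.cos(yaw),-np.sin(yaw)],[np.sin(yaw),np.cos(yaw)]])
print("origin",Bm,"yaw",np.degrees(yaw)); print("res mm",((B-Bm)@R-A)*1000)
loc=lambda P:np.append(R.T@(P[:2]-Bm),P[2])*1000
print("dial",loc(onz("top",(386.137,274.654),.067)))
for nm,a,b in(("lidfront",(217,318),(328,192)),("hasptip",(36,213),(119,243)),("knobtop",(551,296),(520,125))):
    P,e=tri(t(*a),s(*b)); print(nm,P,e,loc(P))
D=Bm+R@[0,-.085]
for nm,c,z in(("ptr",(588,197),.092),("green",(668,298),.067),("red",(445,332),.067)):
    P=loc(onz("top",t(*c),z)); print(nm,P,"theta",-np.arctan2(P[1]+85,P[0])%(2*np.pi))
E
```

```text
origin [0.57882361 0.00134768] yaw -13.538141213069355
res mm [[ 2.63480565  1.59162186]
 [-2.30251076  0.79257986]
 [ 0.45515273 -0.98241456]
 [-0.78744762 -1.40178716]]
dial [  0.60106209 -84.04480788  67.        ]
lidfront [0.54809487 0.09182007 0.16664449] 0.0004007885041640711 [-51.05383676  80.76517993 166.64449032]
hasptip [0.60268621 0.18263413 0.15584632] 3.925968957946574e-05 [-19.23825562 181.8353423  155.84632074]
knobtop [ 0.56081972 -0.08086217  0.09115181] 0.002471312627030395 [  1.7410785  -84.1401697   91.15180832]
ptr [ 56.59472722 -93.30251517  92.        ] theta 0.14566219991411355
green [  15.36477838 -149.30407911   67.        ] theta 1.3362544194347823
red [-28.60471285 -35.40011256  67.        ] theta 4.189271118315245
```

Case at (0.579, 0.001), yaw -13.5°. Lid is about 0.62 rad open, hasp about 1.69, pointer about 0.15 and green about 1.33. I'll move the tool over the lid with the fingers closed.

>>> servo_tool --rows '[[[0, 0, -6.36, 0, 0, 0, -1], [0, 0, -6.36, 0, 0, 0, -1], [0, 0, -6.36, 0, 0, 0, -1], [0, 0, -6.36, 0, 0, 0, -1], [0, 0, -6.36, 0, 0, 0, -1], [0, 0, -6.36, 0, 0, 0, -1], [0, 0, -6.36, 0, 0, 0, -1], [0, 0, -6.36, 0, 0, 0, -1]]]' --squeeze 20

```text
t: 0.77
tcp_pos: [0.2694, -0.5635, 0.2497]
tool_rot: [0.784, 0.621, 0.0, -0.001]
force: [-0.2, 0.2, -0.7]
finger_gap: 0.001
gripper_force: 0.0
```

>>> servo_tool --rows '[[[0, 0, 0, 0.035, 0.0064, 0, -1], [0, 0, 0, 0.035, 0.0064, 0, -1], [0, 0, 0, 0.035, 0.0064, 0, -1], [0, 0, 0, 0.035, 0.0064, 0, -1], [0, 0, 0, 0.035, 0.0064, 0, -1], [0, 0, 0, 0.035, 0.0064, 0, -1], [0, 0, 0, 0.035, 0.0064, 0, -1], [0, 0, 0, 0.035, 0.0064, 0, -1]]]'

```text
t: 1.43
tcp_pos: [0.3852, -0.3019, 0.2501]
tool_rot: [0.786, 0.618, 0.0, -0.0]
force: [0.2, -0.9, -0.8]
finger_gap: 0.003
gripper_force: 0.0
```

>>> servo_tool --rows '[[[0, 0, 0, 0.035, 0.0064, 0, -1], [0, 0, 0, 0.035, 0.0064, 0, -1], [0, 0, 0, 0.035, 0.0064, 0, -1], [0, 0, 0, 0.035, 0.0064, 0, -1], [0, 0, 0, 0.035, 0.0064, 0, -1], [0, 0, 0, 0.035, 0.0064, 0, -1], [0, 0, 0, 0.035, 0.0064, 0, -1], [0, 0, 0, 0.035, 0.0064, 0, -1]]]'

```text
t: 2.1
tcp_pos: [0.5007, -0.0417, 0.2501]
tool_rot: [0.786, 0.619, -0.0, -0.0]
force: [-0.3, -0.2, 0.2]
finger_gap: -0.004
gripper_force: 0.0
```

>>> servo_tool --rows '[[[0, 0, 0, 0.035, 0.0064, 0, -1], [0, 0, 0, 0.035, 0.0064, 0, -1], [0, 0, 0, 0.035, 0.0064, 0, -1], [0, 0, 0, 0.035, 0.0064, 0, -1], [0, 0, 0, 0, 0, 0, -1]]]'

```text
t: 2.52
tcp_pos: [0.5603, 0.0918, 0.2502]
tool_rot: [0.784, 0.621, 0.002, -0.0]
force: [0.8, -0.7, 1.1]
finger_gap: 0.002
gripper_force: 0.0
```

>>> servo_tool --rows '[[[0, 0, 0, 0, 0, 0.022, -1], [0, 0, 0, 0, 0, 0.022, -1], [0, 0, 0, 0, 0, 0.014, -1], [0, 0, 0, 0, 0, 0.014, -1], [0, 0, 0, 0, 0, 0.014, -1], [0, 0, 0, 0, 0, 0.014, -1], [0, 0, 0, 0, 0, 0.014, -1], [0, 0, 0, 0, 0, 0.014, -1]]]'

```text
t: 3.18
tcp_pos: [0.5577, 0.086, 0.1216]
tool_rot: [0.786, 0.618, -0.0, -0.0]
force: [-0.4, 0.3, 1.3]
finger_gap: -0.002
gripper_force: 0.7
```

>>> servo_tool --rows '[[[0, 0, 0, 0, 0, 0.008, -1], [0, 0, 0, 0, 0, 0.008, -1], [0, 0, 0, 0, 0, 0.006, -1], [0, 0, 0, 0, 0, 0.004, -1], [0, 0, 0, 0, 0, 0.003, -1], [0, 0, 0, 0, 0, 0.003, -1], [0, 0, 0, 0, 0, 0.002, -1]]]'

```text
t: 3.77
tcp_pos: [0.5584, 0.0865, 0.0883]
tool_rot: [0.786, 0.619, 0.0, 0.0]
force: [-1.2, -1.4, 2.0]
finger_gap: -0.001
gripper_force: 0.5
```

>>> servo_tool --rows '[[[0, 0, 0, 0, 0, 0.001, -1], [0, 0, 0, 0, 0, 0.001, -1], [0, 0, 0, 0, 0, 0.001, -1], [0, 0, 0, 0, 0, 0.001, -1], [0, 0, 0, 0, 0, 0, -1]]]'

```text
t: 4.18
tcp_pos: [0.5584, 0.0865, 0.0869]
tool_rot: [0.786, 0.619, 0.0, 0.0]
force: [-4.7, -0.9, 16.7]
finger_gap: -0.001
gripper_force: 8.2
```

>>> servo_tool --rows '[[[0, 0, 0, 0, 0, -0.03, -1], [0, 0, 0, 0, 0, -0.03, -1], [0, 0, 0, 0, 0, -0.03, -1], [0, 0, 0, 0, 0, -0.03, -1], [0, 0, 0, 0.03, 0.004, 0, -1], [0, 0, 0, 0.03, 0.004, 0, -1], [0, 0, 0, 0.03, 0.004, 0, -1], [0, 0, 0, 0.03, 0.004, 0, -1]]]'

```text
t: 4.85
tcp_pos: [0.6028, 0.2006, 0.2051]
tool_rot: [0.786, 0.618, 0.001, 0.0]
force: [1.5, -0.2, 0.6]
finger_gap: -0.001
gripper_force: 0.0
```

>>> servo_tool --rows '[[[0, 0, 0, 0.03, 0.004, 0, -1], [0, 0, 0, 0, 0, 0, -1], [0, 0, 0, 0, 0, 0.02, -1], [0, 0, 0, 0, 0, 0.02, -1], [0, 0, 0, 0, 0, 0.02, -1], [0, 0, 0, 0, 0, 0, -1]]]'

```text
t: 5.35
tcp_pos: [0.61, 0.2268, 0.1403]
tool_rot: [0.786, 0.619, -0.004, -0.002]
force: [-1.3, 0.1, -0.3]
finger_gap: 0.004
gripper_force: 0.0
```

```bash
cat >> h.py <<'E'
O=np.array([.5788,.0013]); yw=np.radians(-13.54)
Rc=np.array([[np.cos(yw),-np.sin(yw)],[np.sin(yw),np.cos(yw)]])
def case(P): return np.append(Rc.T@(np.asarray(P)[:2]-O),P[2])*1000
def world(c): return np.append(O+Rc@(np.asarray(c)[:2]/1000),c[2]/1000)
E
python3 - <<'E'
from h import *
s=manip.sense(); print(s["t"],case(s["tcp_pos"]).round(1),s["force"].round(1))
im=manip.snapshot("scene"); cv2.imwrite("pics/s1.png",cv2.resize(im[130:330,230:470],None,fx=3,fy=3,interpolation=2))
E
```

```text
5.35 [-22.4 226.5 140.3] [-1.3  0.1 -0.3]
```

View pics/s1.png

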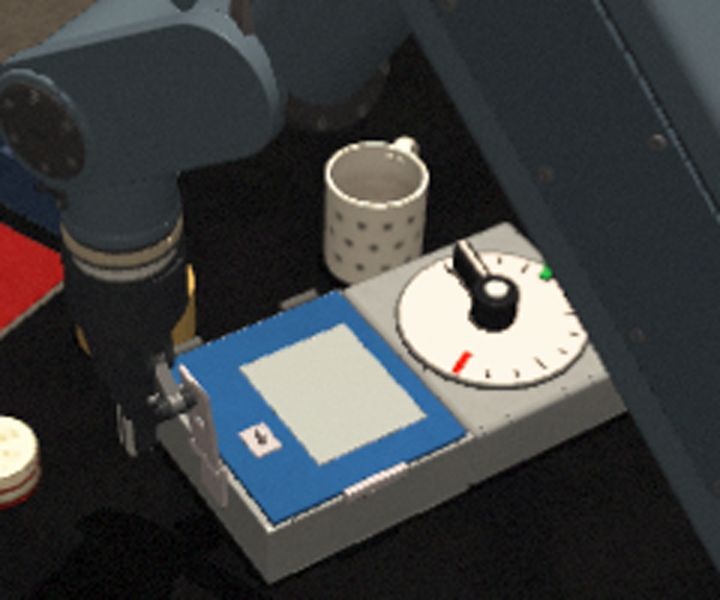

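The lid is shut flush (front handle at (375,478)). The hasp stands upright at (195,420) with the fingers just outside it, so I'll push it over.

>>> servo_tool --rows '[[[0, 0, 0, -0.0105, 0, 0, -1], [0, 0, 0, -0.0105, 0, 0, -1], [0, 0, 0, -0.0105, 0, 0, -1], [0, 0, 0, -0.0105, 0, 0, -1], [0, 0, 0, -0.0105, 0, 0, -1], [0, 0, 0, -0.0105, 0, 0, -1], [0, 0, 0, -0.0105, 0, 0, -1], [0, 0, 0, -0.0105, 0, 0, -1]]]'

```text
t: 6.07
tcp_pos: [0.5929, 0.1447, 0.1445]
tool_rot: [0.786, 0.618, 0.0, 0.0]
force: [-0.1, -0.2, 0.0]
finger_gap: -0.003
gripper_force: 0.2
```

>>> servo_tool --rows '[[[0, 0, 0, -0.009, 0, 0.003, -1], [0, 0, 0, -0.009, 0, 0.003, -1], [0, 0, 0, -0.004, 0, 0.005, -1], [0, 0, 0, -0.004, 0, 0.005, -1], [0, 0, 0, -0.004, 0, 0.005, -1], [0, 0, 0, -0.002, 0, 0.005, -1], [0, 0, 0, -0.002, 0, 0.005, -1], [0, 0, 0, -0.001, 0, 0.004, -1]]]'

```text
t: 6.73
tcp_pos: [0.5847, 0.1119, 0.1084]
tool_rot: [0.786, 0.619, -0.0, -0.0]
force: [0.2, -0.3, 0.4]
finger_gap: 0.0
gripper_force: 0.1
```

>>> servo_tool --rows '[[[0, 0, 0, 0, 0, 0.003, -1], [0, 0, 0, 0, 0, 0.003, -1], [0, 0, 0, 0, 0, 0.001, -1], [0, 0, 0, 0, 0, 0.001, -1], [0, 0, 0, 0, 0, 0, -1]]]'

```text
t: 7.15
tcp_pos: [0.585, 0.1121, 0.1012]
tool_rot: [0.786, 0.619, -0.0, -0.0]
force: [-0.0, -0.1, 0.0]
finger_gap: -0.002
gripper_force: 0.0
```

>>> servo_tool --rows '[[[0, 0, 0, 0, 0, 0.003, -1], [0, 0, 0, 0, 0, 0.002, -1], [0, 0, 0, 0, 0, 0.002, -1], [0, 0, 0, 0, 0, 0, -1]]]'

```text
t: 7.48
tcp_pos: [0.5852, 0.112, 0.095]
tool_rot: [0.786, 0.619, 0.0, 0.0]
force: [-1.6, 0.4, 4.3]
finger_gap: -0.001
gripper_force: 1.9
```

>>> servo_tool --rows '[[[0, 0, 0, 0, 0, 0.001, -1], [0, 0, 0, 0, 0, 0.001, -1], [0, 0, 0, 0, 0, 0, -1]]]'

```text
t: 7.73
tcp_pos: [0.5853, 0.112, 0.0946]
tool_rot: [0.786, 0.619, 0.0, 0.0]
force: [-2.7, -0.4, 13.9]
finger_gap: -0.002
gripper_force: 6.8
```

```bash
python3 - <<'E'
from h import *
s=manip.sense(); print(s["t"],case(s["tcp_pos"]).round(1),s["force"].round(1))
im=manip.snapshot("scene"); cv2.imwrite("pics/s2.png",cv2.resize(im[200:330,260:460],None,fx=4,fy=4,interpolation=2))
E
```

```text
7.7333 [-19.6 109.1  94.6] [-2.7 -0.4 13.9]
```

View pics/s2.png

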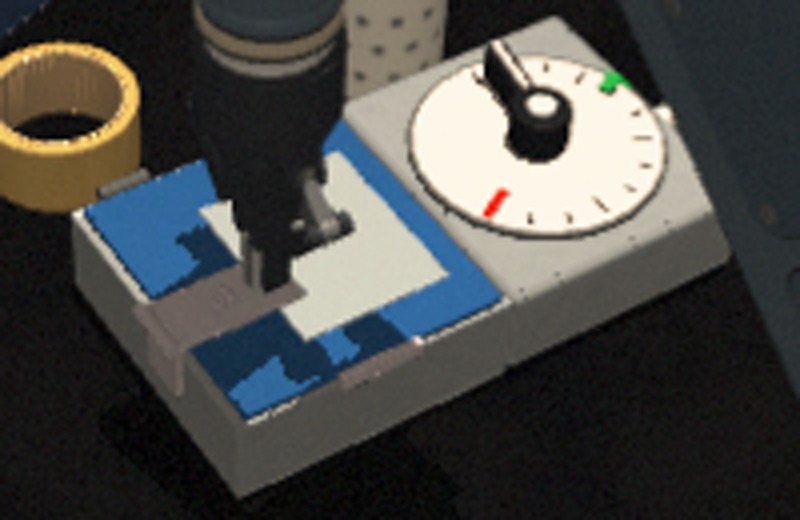

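The hasp is flat with the staple showing through its slot at (225,297). Next is the knob: lift, then move to the pointer's counter-clockwise side.

>>> servo_tool --rows '[[[0, 0, 0, 0, 0, -0.023, -1], [0, 0, 0, 0, 0, -0.023, -1], [0, 0, 0, -0.035, 0.013, 0, -1], [0, 0, 0, -0.035, 0.013, 0, -1], [0, 0, 0, -0.035, 0.013, 0, -1], [0, 0, 0, -0.035, 0.013, 0, -1], [0, 0, 0, -0.035, 0.013, 0, -1], [0, 0, 0, 0, 0, 0, -1]]]'

```text
t: 8.45
tcp_pos: [0.6091, -0.0807, 0.1386]
tool_rot: [0.788, 0.616, 0.0, 0.003]
force: [1.1, 0.6, 1.0]
finger_gap: 0.0
gripper_force: 0.0
```

```bash
cat >> h.py <<'E'
def plan(a,b,n,r=46):
    "rows along the circle to finger angle b, from the present place"
    c=case(manip.sense()["tcp_pos"]); print("at",c.round(1),"ang",-np.arctan2(c[1]+85,c[0]),"r",np.hypot(c[0],c[1]+85))
    A=np.linspace(a,b,n+1)[1:]; P=np.stack([r*np.cos(A),-85-r*np.sin(A)],1)
    D=np.diff(np.vstack([c[:2],P]),axis=0)/1000
    for i in range(0,n,8): print([[0,0,0,round(float(d[1]),4),round(float(d[0]),4),0,-1] for d in D[i:i+8]])
E
python3 - <<'E'
from h import *
plan(-.39,3.95,24)
print(manip.sense()["tcp_pos"])
E
```

```text
at [ 48.7 -72.6 138.6] ang -0.24830337247702783 r 50.25411208676057
[[0, 0, 0, -0.0028, -0.0037, 0, -1], [0, 0, 0, -0.0082, 0.001, 0, -1], [0, 0, 0, -0.0083, -0.0005, 0, -1], [0, 0, 0, -0.0081, -0.002, 0, -1], [0, 0, 0, -0.0076, -0.0034, 0, -1], [0, 0, 0, -0.0068, -0.0047, 0, -1], [0, 0, 0, -0.0059, -0.0059, 0, -1], [0, 0, 0, -0.0047, -0.0068, 0, -1]]
[[0, 0, 0, -0.0034, -0.0076, 0, -1], [0, 0, 0, -0.002, -0.0081, 0, -1], [0, 0, 0, -0.0005, -0.0083, 0, -1], [0, 0, 0, 0.001, -0.0082, 0, -1], [0, 0, 0, 0.0025, -0.0079, 0, -1], [0, 0, 0, 0.0038, -0.0074, 0, -1], [0, 0, 0, 0.0051, -0.0066, 0, -1], [0, 0, 0, 0.0062, -0.0055, 0, -1]]
[[0, 0, 0, 0.0071, -0.0043, 0, -1], [0, 0, 0, 0.0078, -0.003, 0, -1], [0, 0, 0, 0.0082, -0.0015, 0, -1], [0, 0, 0, 0.0083, -0.0, 0, -1], [0, 0, 0, 0.0082, 0.0015, 0, -1], [0, 0, 0, 0.0078, 0.0029, 0, -1], [0, 0, 0, 0.0071, 0.0043, 0, -1], [0, 0, 0, 0.0063, 0.0055, 0, -1]]
[ 0.60914995 -0.08073525  0.1386392 ]
```

>>> servo_tool --rows '[[[0, 0, 0, 0, 0, 0, -1], [0, 0, 0, 0, 0, 0, -1]]]'

```text
t: 8.62
tcp_pos: [0.6065, -0.0732, 0.138]
tool_rot: [0.786, 0.618, -0.0, -0.001]
force: [0.6, 0.9, 0.5]
finger_gap: 0.006
gripper_force: 0.0
```

```bash
python3 - <<'E'
from h import *
print(case(manip.sense()["tcp_pos"]).round(1))
E
```

```text
[ 44.4 -65.9 138. ]
```

>>> servo_tool --rows '[[[0, 0, 0, 0, 0, 0.02, -1], [0, 0, 0, 0, 0, 0.017, -1], [0, 0, 0, 0, 0, 0.008, -1], [0, 0, 0, 0, 0, 0, -1]]]'

```text
t: 8.95
tcp_pos: [0.6052, -0.0712, 0.0912]
tool_rot: [0.785, 0.619, -0.001, -0.002]
force: [0.3, -0.3, 0.0]
finger_gap: -0.001
gripper_force: 0.0
```

>>> servo_tool --rows '[[[0, 0, 0, -0.0095, 0.0006, 0, -1], [0, 0, 0, -0.0082, 0.001, 0, -1], [0, 0, 0, -0.0083, -0.0005, 0, -1], [0, 0, 0, -0.0081, -0.002, 0, -1], [0, 0, 0, -0.0076, -0.0034, 0, -1], [0, 0, 0, -0.0068, -0.0047, 0, -1], [0, 0, 0, -0.0059, -0.0059, 0, -1], [0, 0, 0, -0.0047, -0.0068, 0, -1]]]'

```text
t: 9.62
tcp_pos: [0.5721, -0.1272, 0.0938]
tool_rot: [0.786, 0.618, 0.0, 0.001]
force: [2.1, 0.8, 0.4]
finger_gap: -0.001
gripper_force: 1.1
```

```bash
python3 - <<'E'
from h import *
print(case(manip.sense()["tcp_pos"]).round(1))
E
```

```text
[  23.6 -126.5   93.8]
```

>>> servo_tool --rows '[[[0, 0, 0, -0.0034, -0.0076, 0, -1], [0, 0, 0, -0.002, -0.0081, 0, -1], [0, 0, 0, -0.0005, -0.0083, 0, -1], [0, 0, 0, 0.001, -0.0082, 0, -1], [0, 0, 0, 0.0025, -0.0079, 0, -1], [0, 0, 0, 0.0038, -0.0074, 0, -1], [0, 0, 0, 0.0051, -0.0066, 0, -1], [0, 0, 0, 0.0062, -0.0055, 0, -1]]]'

```text
t: 10.28
tcp_pos: [0.5162, -0.0989, 0.0933]
tool_rot: [0.786, 0.619, -0.0, -0.0]
force: [2.0, -1.3, 0.7]
finger_gap: 0.001
gripper_force: 1.1
```

>>> servo_tool --rows '[[[0, 0, 0, 0.0071, -0.0043, 0, -1], [0, 0, 0, 0.0078, -0.003, 0, -1], [0, 0, 0, 0.0082, -0.0015, 0, -1], [0, 0, 0, 0.0083, 0, 0, -1], [0, 0, 0, 0.0082, 0.0015, 0, -1], [0, 0, 0, 0, 0, 0, -1]]]'

```text
t: 10.78
tcp_pos: [0.5191, -0.0573, 0.0931]
tool_rot: [0.785, 0.619, -0.0, -0.001]
force: [-0.4, 0.4, -0.3]
finger_gap: -0.0
gripper_force: 0.1
```

```bash
python3 - <<'E'
from h import *
s=manip.sense();c=case(s["tcp_pos"]);print(c.round(1),-np.arctan2(c[1]+85,c[0])%6.283,s["force"].round(1))
im=manip.snapshot("top"); cv2.imwrite("pics/t3.png",cv2.resize(im[200:330,250:440],None,fx=4,fy=4,interpolation=2))
im=manip.snapshot("scene"); cv2.imwrite("pics/s3.png",cv2.resize(im[200:330,260:460],None,fx=4,fy=4,interpolation=2))
E
```

```text
[-44.3 -70.9  93.1] 3.4487424974578085 [-0.4  0.4 -0.3]
```

View pics/s3.png

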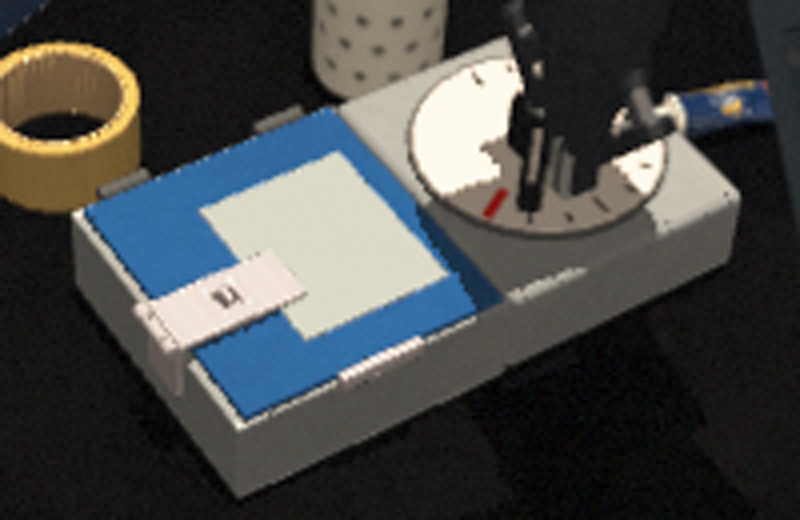

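The pointer (530,165 crop) now stands at about 3.85, one tick short of red (495,205). The hasp lies flat with the staple in its slot at (225,297). I'll push on past red.

>>> servo_tool --rows '[[[0, 0, 0, 0.0083, 0.003, 0, -1], [0, 0, 0, 0.0072, 0.0055, 0, -1], [0, 0, 0, 0.0058, 0.0064, 0, -1], [0, 0, 0, 0, 0, 0, -1], [0, 0, 0, 0, 0, 0, -1]]]'

```text
t: 11.3
tcp_pos: [0.5399, -0.0414, 0.0933]
tool_rot: [0.786, 0.619, 0.001, 0.0]
force: [0.5, 0.5, -0.9]
finger_gap: -0.0
gripper_force: 0.0
```

>>> servo_tool --rows '[[[0, 0, 0, -0.004, -0.004, 0, -1], [0, 0, 0, 0, 0, -0.025, -1], [0, 0, 0, 0, 0, -0.025, -1], [0, 0, 0, 0, 0, -0.04, -1], [0, 0, 0, 0.03, 0.02, -0.01, -1], [0, 0, 0, 0.03, 0.03, 0, -1], [0, 0, 0, 0.03, 0.03, 0, -1], [0, 0, 0, 0, 0, 0, -1]]]'

```text
t: 11.97
tcp_pos: [0.6385, 0.0257, 0.1948]
tool_rot: [0.785, 0.62, 0.005, 0.003]
force: [0.5, -0.8, 0.6]
finger_gap: -0.001
gripper_force: 0.0
```

```bash
cat >> h.py <<'E'
def ptr(name,lab=(0.3,3)):
    "angle of the dark arm: vote of dark pixels in r 26..56 at arm top z 92 mm"
    im=manip.snapshot(name); g=im.max(2); best=[]
    for th in np.arange(0,4.8,.01):
        v=[]
        for r in range(28,56,3):
            u=proj(name,world([r*np.cos(th),-85-r*np.sin(th),91])); v.append(float(cv2.getRectSubPix(g,(1,1),tuple(map(float,u)))[0,0]))
        best.append(np.mean(v))
    return im,np.array(best)
E
python3 - <<'E'
from h import *
s=manip.sense();print(s["t"],case(s["tcp_pos"]).round(1),s["tcp_pos"])
im,b=ptr("scene"); print(np.round(b[::20]).astype(int))
cv2.imwrite("pics/s4.png",cv2.resize(im[190:330,330:460],None,fx=4,fy=4,interpolation=2))
E
```

```text
11.9667 [ 52.3  37.7 194.8] [0.63851589 0.02567758 0.19482029]Traceback (most recent call last):
  File "<stdin>", line 3, in <module>
  File "h.py", line 37, in ptr
    u=proj(name,world([r*np.cos(th),-85-r*np.sin(th),91])); v.append(float(cv2.getRectSubPix(g,(1,1),tuple(map(float,u)))[0,0]))
  File "h.py", line 12, in proj
    K,k1,T=info(n); c=T[:3,:3]@np.asarray(X)+T[:3,3]; p=c[:2]/c[2]; p=p*(1+k1*(p@p))
           ~~~~^^^
  File "h.py", line 4, in info
    c=manip.camera_info(n); return c["K"],c["k1"],np.array(c["camera_from_world"])
ValueError: time passes only in moves, steps and waits
```

```bash
python3 - <<'E'
s=open("h.py").read(); i=s.index("def ptr"); s=s[:i].replace("def info","import functools\n@functools.cache\ndef info"); open("h.py","w").write(s)
E
python3 - <<'E'
from h import *
im=manip.snapshot("scene")
cv2.imwrite("pics/s4.png",cv2.resize(im[190:330,330:460],None,fx=4,fy=4,interpolation=2))
E
```

```text
(no output)
```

View pics/s4.png

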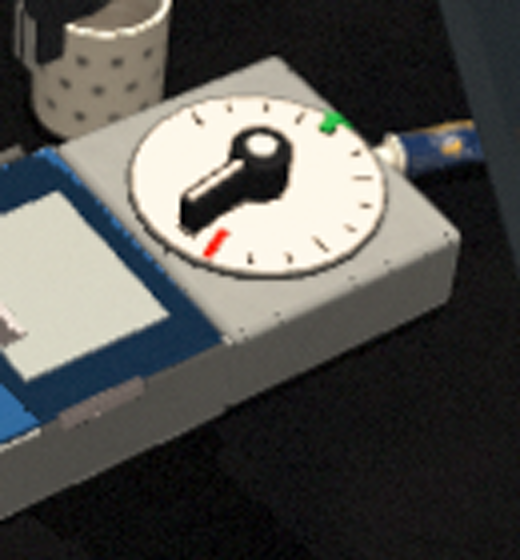

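The pointer now lies past the red mark: its tip is at (188,200) in the crop, red is at (216,243), and green is at (331,123).

```bash
python3 - <<'E'
from h import *
for nm,c,z in(("hub",(262,145),94),("tip",(190,197),92),("red",(216,243),67),("green",(331,123),67)):
    P=case(onz("scene",(330+c[0]/4,190+c[1]/4),z/1000)); print(nm,P.round(1),-np.arctan2(P[1]+85,P[0])%6.2832)
print(case(manip.sense()["tcp_pos"]).round(1))
E
```

```text
hub [ -0.4 -82.1  94. ] 4.571765127365801
tip [-12.3 -25.3  92. ] 4.509329483704963
red [-28.9 -33.1  67. ] 4.20376604224575
green [  16.6 -146.6   67. ] 1.3069856290823418
[ 46.6  34.2 193. ]
```

Pointer ≈4.51, green ≈1.32. Now to the other side of the arm.

>>> servo_tool --rows '[[[0, 0, 0, -0.0237, -0.01, 0, -1], [0, 0, 0, -0.0237, -0.01, 0, -1], [0, 0, 0, -0.0236, -0.01, 0, -1], [0, 0, 0, 0, 0, 0.025, -1], [0, 0, 0, 0, 0, 0.025, -1], [0, 0, 0, 0, 0, 0, -1], [0, 0, 0, 0, 0, 0, -1]]]'

```text
t: 12.65
tcp_pos: [0.5834, -0.0395, 0.1423]
tool_rot: [0.786, 0.618, -0.001, -0.002]
force: [-0.4, 0.3, 0.0]
finger_gap: -0.003
gripper_force: 0.0
```

```bash
python3 - <<'E'
from h import *
plan(5.045,1.91,16)
E
```

```text
at [ 14.  -38.6 142.3] ang -1.2773525640322436 r 48.52284602395924
[[0, 0, 0, -0.0009, -0.0078, 0, -1], [0, 0, 0, 0.0003, -0.009, 0, -1], [0, 0, 0, -0.0014, -0.0089, 0, -1], [0, 0, 0, -0.0031, -0.0084, 0, -1], [0, 0, 0, -0.0047, -0.0077, 0, -1], [0, 0, 0, -0.0061, -0.0066, 0, -1], [0, 0, 0, -0.0073, -0.0053, 0, -1], [0, 0, 0, -0.0082, -0.0038, 0, -1]]
[[0, 0, 0, -0.0087, -0.0021, 0, -1], [0, 0, 0, -0.009, -0.0004, 0, -1], [0, 0, 0, -0.0089, 0.0014, 0, -1], [0, 0, 0, -0.0085, 0.0031, 0, -1], [0, 0, 0, -0.0077, 0.0047, 0, -1], [0, 0, 0, -0.0066, 0.0061, 0, -1], [0, 0, 0, -0.0053, 0.0073, 0, -1], [0, 0, 0, -0.0038, 0.0082, 0, -1]]
```

>>> servo_tool --rows '[[[0, 0, 0, 0.001, 0.005, 0, -1], [0, 0, 0, 0, 0, 0.024, -1], [0, 0, 0, 0, 0, 0.018, -1], [0, 0, 0, 0, 0, 0.007, -1], [0, 0, 0, -0.001, -0.005, 0, -1], [0, 0, 0, -0.0009, -0.0078, 0, -1]]]'

```text
t: 13.15
tcp_pos: [0.5798, -0.0384, 0.0952]
tool_rot: [0.786, 0.619, 0.001, 0.002]
force: [3.8, 1.2, -1.9]
finger_gap: 0.001
gripper_force: 1.6
```

>>> servo_tool --rows '[[[0, 0, 0, 0.0003, -0.009, 0, -1], [0, 0, 0, -0.0014, -0.0089, 0, -1], [0, 0, 0, -0.0031, -0.0084, 0, -1], [0, 0, 0, -0.0047, -0.0077, 0, -1], [0, 0, 0, -0.0061, -0.0066, 0, -1], [0, 0, 0, -0.0073, -0.0053, 0, -1], [0, 0, 0, -0.0082, -0.0038, 0, -1], [0, 0, 0, -0.0087, -0.0021, 0, -1]]]'

```text
t: 13.82
tcp_pos: [0.5169, -0.0641, 0.0942]
tool_rot: [0.786, 0.618, -0.0, -0.001]
force: [1.3, 3.1, -0.3]
finger_gap: 0.002
gripper_force: 1.4
```

```bash
python3 - <<'E'
from h import *
s=manip.sense(); print(s["t"],s["force"].round(1)); plan(5.045-9*.1959,1.91,7)
E
```

```text
13.8167 [ 1.3  3.1 -0.3]
at [-44.9 -78.1  94.2] ang -2.988531157007995 r 45.38407152291301
[[0, 0, 0, -0.0095, -0.0011, 0, -1], [0, 0, 0, -0.0089, 0.0014, 0, -1], [0, 0, 0, -0.0085, 0.0031, 0, -1], [0, 0, 0, -0.0077, 0.0047, 0, -1], [0, 0, 0, -0.0066, 0.0061, 0, -1], [0, 0, 0, -0.0053, 0.0073, 0, -1], [0, 0, 0, -0.0038, 0.0082, 0, -1]]
```

>>> servo_tool --rows '[[[0, 0, 0, -0.0095, -0.0011, 0, -1], [0, 0, 0, -0.0089, 0.0014, 0, -1], [0, 0, 0, -0.0085, 0.0031, 0, -1], [0, 0, 0, -0.0077, 0.0047, 0, -1], [0, 0, 0, -0.0066, 0.0061, 0, -1], [0, 0, 0, -0.004, 0.0055, 0, -1], [0, 0, 0, 0, 0, 0, -1]]]'

```text
t: 14.4
tcp_pos: [0.5284, -0.1146, 0.0942]
tool_rot: [0.786, 0.618, 0.0, 0.001]
force: [0.2, -0.1, -0.4]
finger_gap: -0.0
gripper_force: 0.1
```

```bash
python3 - <<'E'
from h import *
s=manip.sense();c=case(s["tcp_pos"]);print(s["t"],s["force"].round(1),c.round(1),-np.arctan2(c[1]+85,c[0]))
im=manip.snapshot("top")
cv2.imwrite("pics/t5.png",cv2.resize(im[220:330,330:440],None,fx=5,fy=5,interpolation=2))
E
```

```text
14.4 [ 0.2 -0.1 -0.4] [ -21.9 -124.5   94.2] 2.0775040881308047
```

View pics/t5.png

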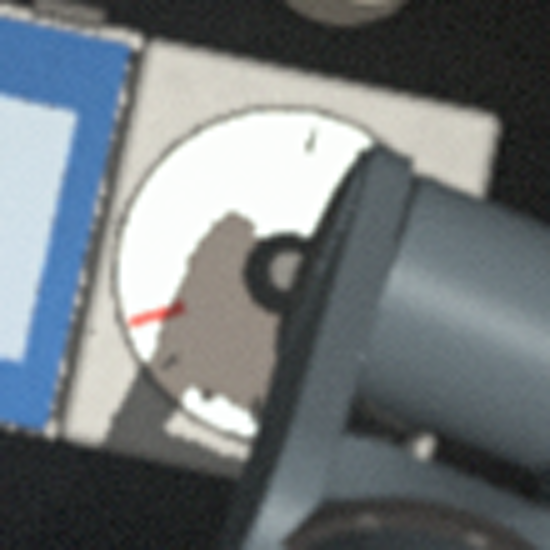

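The wrist hides the pointer in the top view; the red mark shows at (158,315) and the hub at (285,272). I'll back off to measure.

>>> servo_tool --rows '[[[0, 0, 0, -0.0015, -0.005, 0, -1], [0, 0, 0, 0, 0, -0.025, -1], [0, 0, 0, 0, 0, -0.025, -1], [0, 0, 0, 0.035, -0.01, -0.01, -1], [0, 0, 0, 0.04, 0, -0.01, -1], [0, 0, 0, 0.04, 0, 0, -1], [0, 0, 0, 0.04, 0, 0, -1], [0, 0, 0, 0.04, 0, 0, -1]]]'

```text
t: 15.12
tcp_pos: [0.558, 0.0808, 0.1651]
tool_rot: [0.786, 0.619, 0.001, 0.001]
force: [-0.1, -0.6, -0.3]
finger_gap: 0.0
gripper_force: 0.0
```

```bash
cat >> h.py <<'E'
def dialang(name,im):
    "angles of arm and green mark by masks, seen in top-down dial coordinates"
    hsv=cv2.cvtColor(im,cv2.COLOR_BGR2HSV).astype(int); H,S,V=hsv[...,0],hsv[...,1],hsv[...,2]
    def ang(mask,z,lo,hi):
        p=np.array([case(onz(name,(u,v),z))[:2] for v,u in zip(*np.nonzero(mask)) if abs(v-265)<60 and 330<u<440])+[0,85]
        r=np.hypot(*p.T); p=p[(r>lo)&(r<hi)]; a=p/np.hypot(*p.T)[:,None]
        m=a.mean(0); return round(float(-np.arctan2(m[1],m[0])%6.2832),3),len(p),round(float(np.hypot(*m)),3)
    return dict(arm=ang(V<110,.080,27,55),green=ang((H>40)&(H<85)&(S>90)&(V>70),.067,40,80),red=ang(((H<8)|(H>172))&(S>100)&(V>90),.067,40,80))
E
python3 - <<'E'
from h import *
s=manip.sense();print(s["t"],case(s["tcp_pos"]).round(1))
print("old",dialang("top",cv2.imread("pics/top0.png")))
im=manip.snapshot("top"); cv2.imwrite("pics/t6.png",im); print("top",dialang("top",im))
im=manip.snapshot("scene"); cv2.imwrite("pics/s6.png",im)
try: print("scene",dialang("scene",im))
except Exception as e: print(e)
E
```

```text
15.1167 [-38.8  72.4 165.1]
old {'arm': (6.275, 26, 0.999), 'green': (1.314, 18, 1.0), 'red': (4.212, 14, 1.0)}
top {'arm': (1.729, 18, 1.0), 'green': (1.314, 18, 1.0), 'red': (4.212, 14, 1.0)}
operands could not be broadcast together with shapes (0,) (2,)
```

```bash
cat >> h.py <<'E'
def prof(name,im,th0,th1,z=92,step=.05):
    g=cv2.resize(im,None,fx=1,fy=1).max(2); A=np.arange(th0,th1,step); out=[]
    for r in (34,40,46,52):
        U=np.array([proj(name,world([r*np.cos(a),-85-r*np.sin(a),z])) for a in A],np.float32)
        out.append(cv2.remap(g,U[:,0],U[:,1],1)[:,0])
    return A.round(2),np.array(out)
E
python3 - <<'E'
from h import *
np.set_printoptions(linewidth=200)
for f,n,a,b in(("top0","top",-.4,.6),("scene0","scene",-.4,.6),("t6","top",1.1,2.1),("s6","scene",1.1,2.1)):
    A,o=prof(n,cv2.imread(f"pics/{f}.png"),a,b); print(f); print((A*100).round().astype(int)); print(o)
E
```

```text
top0
[-40 -35 -30 -25 -20 -15 -10  -5   0   5  10  15  20  25  30  35  40  45  50  55]
[[253 253 254 254 235 170 104  76 103 182 232 235 185 132 176 238 253 254 253 253]
 [253 253 253 253 254 251 189 104  94 167 235 232 167 137 223 252 254 253 253 253]
 [253 253 253 253 253 255 253 179  84 118 217 240 173 142 230 255 253 253 253 253]
 [253 253 253 253 253 254 230 133  67 100 214 238 159 179 249 254 253 253 253 253]]
scene0
[-40 -35 -30 -25 -20 -15 -10  -5   0   5  10  15  20  25  30  35  40  45  50  55]
[[ 15  16  15  16  21  27  42  82 163 226 231 186 169 229 249 252 252 253 248 223]
 [ 56  26  16  14  15  19  30  58 129 208 209 140 122 205 232 235 234 235 233 230]
 [227 247 238  88  20  16  22  35  88 183 240 187 123 165 173 173 174 174 175 175]
 [245 206 202 183 160 134  52  26  59 166 233 139 127 183 185 182 183 182 182 182]]
t6
[110 115 120 125 130 135 140 145 150 155 160 165 170 175 180 185 190 195 200 205]
[[253 252 253 253 253 242 209 141 169 216 242 223 148  95  94 147 221 251 254 253]
 [253 252 253 253 253 253 237 183 141 208 249 225 131  96 155 224 255 254 253 253]
 [253 253 252 252 253 253 253 217 148 180 237 211 116 112 211 252 253 253 253 252]
 [250 253 252 248 241 241 246 245 156 166 238 199 110 163 251 254 253 253 253 253]]
s6
[110 115 120 125 130 135 140 145 150 155 160 165 170 175 180 185 190 195 200 205]
[[252 247 206 191 231 247 228 198 207 235 232 200 139  69  33  26  20  15  13  15]
 [228 217 224 238 242 249 244 219 198 226 230 192 104  40  30  24  23  21  18  19]
 [185 187 181 175 177 163 173 159 141 178 214 188  90  38  24  23  18  28  43  72]
 [182 171 157 134 126 107  88  74  55 174 229 175  65  32  25  50 106 193 224 240]]
```

Both views put the pointer at about 1.60, and green is about 1.32, so 0.28 rad remains. I'll go back slowly.

>>> servo_tool --rows '[[[0, 0, 0, -0.0386, 0.0016, 0, -1], [0, 0, 0, -0.0386, 0.0016, 0, -1], [0, 0, 0, -0.0386, 0.0016, 0, -1], [0, 0, 0, -0.0386, 0.0016, 0, -1], [0, 0, 0, -0.0386, 0.0016, 0, -1], [0, 0, 0, 0, 0, 0, -1], [0, 0, 0, 0, 0, 0, -1], [0, 0, 0, 0, 0, 0, -1]]]'

```text
t: 15.88
tcp_pos: [0.5197, -0.1107, 0.1643]
tool_rot: [0.786, 0.618, -0.0, -0.0]
force: [-0.2, 0.9, 0.3]
finger_gap: 0.003
gripper_force: 0.0
```

```bash
python3 - <<'E'
from h import *
s=manip.sense();print(s["t"],case(s["tcp_pos"]).round(1))
E
```

```text
15.8833 [ -31.2 -122.7  164.3]
```

>>> servo_tool --rows '[[[0, 0, 0, 0, 0, 0.025, -1], [0, 0, 0, 0, 0, 0.025, -1], [0, 0, 0, 0, 0, 0.015, -1], [0, 0, 0, 0, 0, 0.005, -1], [0, 0, 0, 0, 0, 0, -1], [0, 0, 0, 0, 0, 0, -1]]]'

```text
t: 16.38
tcp_pos: [0.5206, -0.1095, 0.0946]
tool_rot: [0.785, 0.619, 0.0, 0.0]
force: [0.2, 0.6, 0.5]
finger_gap: -0.001
gripper_force: 0.0
```

>>> servo_tool --rows '[[[0, 0, 0, -0.001, 0.003, 0, -1], [0, 0, 0, -0.001, 0.003, 0, -1], [0, 0, 0, -0.001, 0.003, 0, -1], [0, 0, 0, -0.001, 0.003, 0, -1], [0, 0, 0, -0.001, 0.003, 0, -1], [0, 0, 0, -0.001, 0.003, 0, -1], [0, 0, 0, -0.001, 0.003, 0, -1], [0, 0, 0, 0, 0, 0, -1]]]'

```text
t: 17.05
tcp_pos: [0.5393, -0.1225, 0.0941]
tool_rot: [0.786, 0.619, -0.0, -0.0]
force: [-2.0, 1.5, 0.4]
finger_gap: -0.001
gripper_force: 0.8
```

```bash
python3 - <<'E'
from h import *
s=manip.sense();print(s["t"],case(s["tcp_pos"]).round(1),s["force"].round(1))
E
```

```text
17.05 [  -9.4 -129.6   94.1] [-2.   1.5  0.4]
```

>>> servo_tool --rows '[[[0, 0, 0, -0.001, -0.004, 0, -1], [0, 0, 0, 0, 0, -0.025, -1], [0, 0, 0, 0, 0, -0.025, -1], [0, 0, 0, 0.035, -0.02, -0.01, -1], [0, 0, 0, 0.04, -0.005, -0.01, -1], [0, 0, 0, 0.04, 0, 0, -1], [0, 0, 0, 0.04, 0, 0, -1], [0, 0, 0, 0.04, 0, 0, -1]]]'

```text
t: 17.72
tcp_pos: [0.5577, 0.0744, 0.1653]
tool_rot: [0.786, 0.618, 0.001, 0.001]
force: [-0.2, -0.7, -0.6]
finger_gap: -0.004
gripper_force: 0.0
```

```bash
python3 - <<'E'
from h import *
np.set_printoptions(linewidth=200)
for n in("top","scene"):
    im=manip.snapshot(n); cv2.imwrite(f"pics/{n}7.png",im)
    A,o=prof(n,im,.95,1.75,step=.04); print(n); print((A*100).round().astype(int)); print(o)
a,b=[cv2.imread(f"pics/{n}7.png") for n in("top","scene")]
cv2.imwrite("pics/f7.png",np.hstack([cv2.resize(a[205:325,260:440],None,fx=2.2,fy=3,interpolation=2)[:,:396],cv2.resize(b[205:325,270:450],None,fx=2.2,fy=3,interpolation=2)]))
E
```

```text
top
[ 95  99 103 107 111 115 119 123 127 131 135 139 143 147 151 155 159 163 167 171]
[[253 254 252 249 195 154 153 189 237 243 210 151 112 120 184 227 255 254 254 253]
 [253 253 253 250 231 167 150 192 243 252 213 145 101 154 214 255 254 253 253 253]
 [253 253 252 252 246 218 136 173 229 252 216 139 101 189 243 254 253 253 253 253]
 [253 239 216 231 251 238 179 150 213 252 214 135 135 219 254 254 253 253 253 253]]
scene
[ 95  99 103 107 111 115 119 123 127 131 135 139 143 147 151 155 159 163 167 171]
[[253 253 247 231 197 156 179 217 230 222 169 104  50  33  28  25  22  21  21  20]
 [224 220 224 237 206 167 175 221 243 220 167  93  42  27  22  16  15  17  17  23]
 [186 188 185 183 176 148 123 169 225 213 144  71  36  25  24  74 126 150 179 201]
 [188 188 187 186 180 151 115 155 235 234 150  57  30  25  68  77  82  75  88  95]]
```

View pics/f7.png

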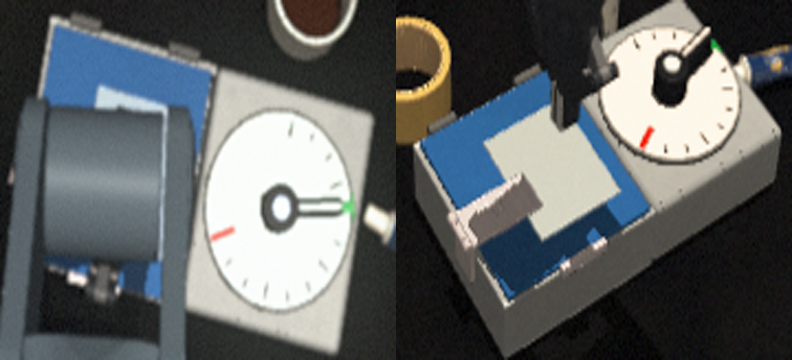

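In the final picture the pointer meets the green mark (345,207 in the top half, within about 0.02 rad). The hasp is flat over the lid and the robot is clear.

```bash
python3 -c "
from station import manip
print(manip.sign_off())"
```

```text
the job is handed in; nothing more can be done
None
```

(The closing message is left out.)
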